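# Seat a square jam jar in its holder and unscrew the cap

## Task

The empty square jam jar has to be opened for washing up: first stand it flat and square in the pocket of the blue jar holder, all the way down, and let go of it. Then grip its red cap and unscrew it anticlockwise (seen from above), stop turning as soon as the threads let go, which takes about a sixth of a turn, and lift the cap straight up. Finish still holding the cap, level and centred over the jar with about 2 cm of air between them, with the jar still seated; never drop the jar, and leave the mug, bowl and soap bottle where they are.

Things in the scene. Friction and masses are not known exactly. Their poses are not given: they have to be found in the camera images.
- jar: Loose clear glass jam jar, about 0.24 kg, cap on. Body 56 x 56 mm square, flat sides from 0 to 48 mm up, shoulder closed at 52 mm, then a round neck (46 mm over its threads) to the mouth at 73 mm; 79 mm tall with the cap. Origin: centre of the underside, z up, x and y square to the sides. Any of the four ways round fits the holder. On the bare counter it just spins with the cap.
- cap: Round red screw cap, white disc on top, 54 mm diameter, 23 mm tall, 45 g, a separate body held by lugs under the jar's threads. Origin: centre of its lower edge, z up; 56 mm above the jar's origin when on (4 mm above the shoulder). Needs 0.22 N m to turn, the same all the way: grip with 25 to 40 N. It does not rise as it turns; 2 mm play up and down, 1.5 mm sideways.
- thread (a joint): How far the cap is unscrewed, rad: 0 tight, positive anticlockwise from above; follows the cap within 0.06 rad. Below 0.56 the threads hold the cap; from 0.65 to 1.38 its lugs stand free in the gaps and it lifts straight off (middle: 1.05, 60 degrees); above 1.40 the lugs run under the next threads, a fault. Keeps its value once the cap is off.
- holder: Blue plastic jar holder fixed to the counter: square block 104 x 104 mm, 20 mm tall, with a square pocket 59 x 59 mm in its middle, 14 mm deep, 3 mm chamfer at the mouth; screw heads 1 mm proud at the corners. Origin: centre of the underside, x and y square to the pocket walls. The pocket floor, and so a seated jar's origin, is 6 mm above it.
- mug: White ceramic mug, 76 mm diameter, 85 mm tall, bystander. Origin: centre of the underside.
- bowl: Terracotta bowl, 110 mm diameter, 50 mm tall, bystander. Origin: centre of the underside.
- soap: White soap bottle with orange cap, 60 mm diameter, 150 mm tall, bystander. Origin: centre of the underside.

How it is judged:
By the outcome, as a careful person would: the job done as asked, in the order asked, and still so for the second after the job is handed in, while the arm keeps its last pose, push and grip.
It also fails if it takes over 48 s, if anything falls off the work surface, if the arm or the gripper's body presses on something with over 40 N, if the wrist force passes 120 N, or if a joint passes its speed limit or range.

## Robot

A 6-joint arm with a two-finger parallel gripper is mounted at the origin on the work surface. World frame = base frame: x ahead of the robot, y to its left, z up, the work surface at z = 0. Lengths are in mm, angles in rad, forces in N, time in s.
With the tool pointing down it reaches from about 350 to 775 mm from the base axis. Payload 7.3 kg.
Tool frame: the origin (TCP) lies at the very end of the fingers, on their centre line; the grasp point (between the pads) lies 19 mm behind it; z points along the fingers, y is the line along which they close (so a half turn about z gives the same grasp; the last joint's range is limited). The gripper opens to 92 mm and grips with 3 to 60 N. Pads are 19 mm wide; open, the fingers measure 130 mm over their backs; the gripper's body (75 mm by 190 mm) begins 47 mm behind the grasp point.
Start: joints at [-1.426, 0.342, 1.524, -0, 1.275, -0.146], TCP at [150.55, -502.971, 226.741] pointing down, gripper open.
Joint ranges: [-2.53, 2.53], [-0.77, 2.02], [0.04, 2.7], [-1, 4.14], [0.28, 2.66], [-3.11, 3.11]. Speed limits (rad/s): [2.57, 2.57, 3.14, 3.14, 3.14, 3.14].

## Interface

Orientations are given as [roll, pitch, yaw] about the fixed x, y, z axes, in that order (R = Rz(yaw) Ry(pitch) Rx(roll)).
In Python, from plant import bot gives the robot as it stands.
- The arm moves only by the tool apply_moves, never from a script. Its argument "motion" is text: rows parted by semicolons, each of 4 numbers parted by spaces: the shift along the tool's x, y, z in m, then the turn about the tool's z in degrees. A call has 1 to 8 rows; each row shifts and turns the commanded pose from where the row before left it, along the tool's axes as they then stand; what a row does not reach is not made up. A row lasts 1/8 s, in which the tool goes at most 62.5 mm and 10.7 degrees, less where a joint would pass 70% of its speed; a pose out of reach is approached as far as the arm can. A call with a gripper value outside its range is refused whole. "fingers" is the opening, from -1 (shut) to 1 (fully open), set as the call begins (left out, the last holds). The fingers move at their own pace and stop on an object; the grip force is fixed at half the most. Time passes only in rows, so rows that do not move let the fingers close. It gives the time, the measured TCP pose, the force, the opening and the grip force at its end, in the units of the state.
- bot.get_obs(): the state, without advancing time (a new reading comes with each control period).
- bot.capture(name): name is "scene" or "side" or "wrist"; returns a dict with "img" (384x512x3 uint8, blue, green, red), "range_z" (384x512 float32, mm along the optical axis (not along the pixel's ray), 0 where there is no reading), "fx", "fy", "cx", "cy" (pixels), "world_from_camera" (4x4, takes a point from camera to world coordinates); the wrist camera has in their place "mount" (4x4, takes a point from camera to tool coordinates, whose origin is the TCP and whose axes are the flange's). Camera axes: x right, y down, z forward; pixel columns grow to the right and rows downward; lengths in mm; the calibration is good to about 2 mm. A picture is of the moment at which its call begins: read the wrist's pose just before it.
- bot.close_job(): hands the job in; it is judged then, once.
Trained networks look in a picture, given as the dict that the camera call returned (one of the last four; its "shot" number tells which), for a name from the list of things; names that differ only in an ending like _2 or _b are one class to them, and where a whole thing is asked for, a point or a joint stands for the part that bears it (a point fixed in the world has none). Each returns a list of dicts, best first, with "p" (0 to 1); they miss things now and then, are a little off and sometimes report something else, mostly with a low value. They report only what shows in the picture. A call takes as long as a camera call.
- bot.cut_out(picture, thing): "pixels" (384x512 bool, what is visible of it) and "point" ([column, row] in pixels, amid what is visible of it).
The state is a dict: "time": time; "joint_positions": joint angles; "dq": joint speeds; "tau": joint torques, N m; "tool_pos": TCP position; "tcp_rot": TCP orientation; "contact_force": force on the tool from outside, world axes, zero at the start; "moment": the same for the moment, N m; "grip_width": finger opening in mm; "finger_force": force on a finger pad.
Only numpy, scipy, OpenCV 4.12 (cv2) and the standard library are available. Lean on these libraries where they do the work, as an engineer would, in place of code of your own. Each camera call takes 0.05 s, during which the arm holds its last target. There are 200 camera calls.

## Working session

There is one attempt and no reset: what is moved stays moved. The work goes in short steps, Python scripts to look and compute and a tool call to move; the robot and the scene stay as the last step left them, time stands still between calls to the robot, and variables do not carry over. Pictures are saved under pics/ and viewed, at most 10 in all, crops included, and the job is handed in when it is done.

Besides the shell and the picture viewer there is one more tool, called after ">>>" as name(argument=value, ...) on one line, values as JSON. apply_moves: Moves the arm, as the interface text tells. Its arguments: {"type":"object","properties":{"motion":{"type":"string"},"fingers":{"type":"number"}},"required":["motion"]}

```bash
mkdir -p pics
cat > h.py <<'E'
import numpy as np, cv2
from plant import bot
from scipy.spatial.transform import Rotation as R
def pts(p,mask,T=None):
    T=p["world_from_camera"] if T is None else T
    z=p["range_z"]; m=mask&(z>0); v,u=np.nonzero(m); z=z[m]
    c=np.c_[(u-p["cx"])*z/p["fx"],(v-p["cy"])*z/p["fy"],z]
    return c@np.array(T)[:3,:3].T+np.array(T)[:3,3]
def wT(p,o):
    T=np.eye(4);T[:3,:3]=R.from_euler('xyz',o["tcp_rot"]).as_matrix();T[:3,3]=o["tool_pos"]
    return T@np.array(p["mount"])
E
python3 - <<'E'
from h import *
o=bot.get_obs();print({k:np.round(v,3).tolist() for k,v in o.items()})
ims=[]
for n in ["scene","side"]:
    p=bot.capture(n);ims.append(p["img"].copy())
    for t in ["jar","cap","holder","mug","bowl","soap"]:
        r=bot.cut_out(p,t)
        for d in r[:2]:
            P=pts(p,d["pixels"])
            print(n,t,round(d["p"],2),np.round(d["point"]),len(P),*( [np.round(np.percentile(P,q,axis=0)) for q in (3,50,97)] if len(P) else []))
    np.save(n+"_T.npy",p["world_from_camera"])
cv2.imwrite("pics/a.png",cv2.resize(np.vstack(ims),None,fx=.78,fy=.78))
E
```

```text
{'time': 0.0, 'joint_positions': [-1.426, 0.343, 1.525, -0.0, 1.275, -0.146], 'dq': [0.001, 0.001, 0.0, 0.0, -0.002, 0.001], 'tau': [-0.002, -43.124, -24.423, 0.072, 0.056, -0.0], 'tool_pos': [150.49, -502.553, 226.05], 'tcp_rot': [-3.14, -0.0, 0.291], 'contact_force': [0.25, 0.155, -0.35], 'moment': [0.038, -0.003, 0.003], 'finger_force': 0.0, 'grip_width': 91.625}
scene jar 0.58 [302. 206.] 227 [553.  92.  10.] [576. 132.  38.] [590. 156.  56.]
scene cap 0.9 [302. 195.] 290 [535. 101.  63.] [562. 123.  79.] [581. 145.  85.]
scene holder 0.95 [229. 154.] 1023 [ 423. -208.    3.] [ 478. -156.   19.] [535. -99.  25.]
scene mug 0.95 [403. 209.] 1017 [411. 360.   4.] [450. 396.  51.] [496. 435.  86.]
scene bowl 0.73 [163. 111.] 727 [ 398. -462.    5.] [ 433. -427.   29.] [ 494. -365.   52.]
scene soap 0.93 [202. 226.] 745 [743. -99.   6.] [774. -68.  95.] [792. -49. 152.]
side jar 0.81 [272. 228.] 341 [521. 122.   5.] [547. 142.  30.] [586. 157.  51.]
side cap 0.84 [273. 213.] 279 [531.  23.   1.] [553. 132.  77.] [577. 148.  81.]
side holder 0.7 [322. 190.] 617 [ 419. -204.    1.] [ 475. -149.   17.] [528. -94.  22.]
side mug 0.56 [271. 296.] 1510 [410. 358.   6.] [456. 418.  54.] [493. 437.  85.]
side bowl 0.8 [344. 154.] 381 [ 402. -466.   13.] [ 448. -440.   35.] [ 494. -363.   50.]
side soap 0.71 [274. 297.] 1514 [410. 358.   5.] [456. 418.  54.] [493. 438.  85.]
side soap 0.69 [240. 174.] 607 [734. -96.  -0.] [754. -61.  67.] [786. -49. 148.]
```

View pics/a.png

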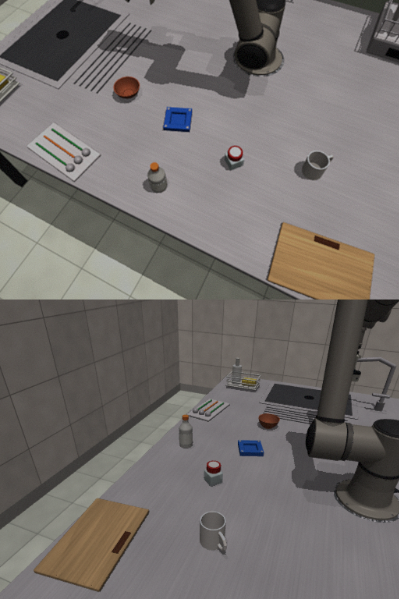

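The scene view shows the jar upright with its red cap near (302,200) px in the scene image. The holder is at about (229,154), well clear of the bystanders. Next I move the wrist over the holder.

>>> apply_moves(motion="0.05 -0.029 0 0;0.05 -0.029 0 0;0.05 -0.029 0 0;0.05 -0.029 0 0;0.05 -0.029 0 0;0.05 -0.029 0 0;0.05 -0.029 0 0;0.05 -0.029 0 0", fingers=1)

```text
time: 1.7
tool_pos: [468.4, -164.5, 227.0]
tcp_rot: [3.141, -0.0, 0.291]
contact_force: [0.5, -0.9, 0.7]
grip_width: 92.0
finger_force: 0.0
```

Run:
```python
from h import *
o=bot.get_obs();p=bot.capture("wrist");print(o["tool_pos"],o["tcp_rot"],np.round(p["mount"],2).tolist(),p["fx"])
r=bot.cut_out(p,"holder")
for d in r[:1]:
    P=pts(p,d["pixels"],wT(p,o));print(d["p"],d["point"],len(P),np.round(np.percentile(P,[2,50,98],axis=0)))
    T=P[(P[:,2]>17)&(P[:,2]<24)];print(cv2.minAreaRect(T[:,:2].astype(np.float32)),len(T))
    np.save("hold.npy",P)
cv2.imwrite("pics/b.png",p["img"])
```

```text
[ 468.42749455 -164.51827219  226.96802099] [ 3.14083988e+00 -4.25374044e-04  2.90827445e-01] [[0.0, -0.97, -0.25, 65.81], [1.0, 0.0, 0.0, 0.48], [-0.0, -0.25, 0.97, -157.4], [0.0, 0.0, 0.0, 1.0]] 320.61740254141637
0.92 [254.2, 156.5] 8165 [[ 422. -213.    4.]
 [ 478. -158.   19.]
 [ 533. -103.   21.]]
((476.7400207519531, -158.5321502685547), (104.20639038085938, 104.11679077148438), 21.721895217895508) 5403
```

View pics/b.png

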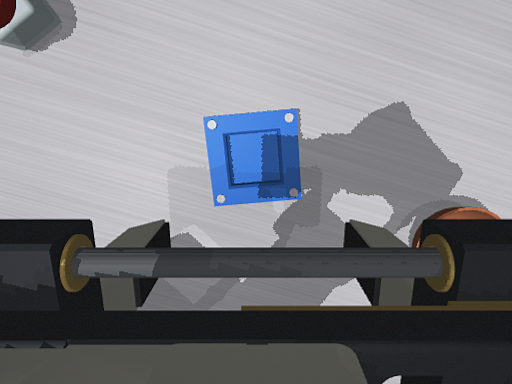

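The holder (pocket around (255,157) px) measures 104 x 104 mm, centred at (476.7, -158.5) with a yaw of 21.7°, matching the sizes given. Now I move over the jar.

>>> apply_moves(motion="0.028 -0.042 0 0;0.028 -0.042 0 0;0.028 -0.042 0 0;0.028 -0.042 0 0;0.028 -0.042 0 0;0.028 -0.042 0 0;0 0 0 0;0 0 0 0")

```text
time: 2.8
tool_pos: [555.7, 122.8, 226.5]
tcp_rot: [3.141, 0.001, 0.291]
contact_force: [-0.4, -0.5, -0.8]
grip_width: 91.9
finger_force: 0.0
```

Run:
```python
from h import *
o=bot.get_obs();p=bot.capture("wrist");print(o["tool_pos"],o["tcp_rot"])
for t in ["jar","cap"]:
  for d in bot.cut_out(p,t)[:1]:
    P=pts(p,d["pixels"],wT(p,o));print(t,d["p"],d["point"],len(P),np.round(np.percentile(P,[2,50,98],axis=0)))
    z0=(40,56) if t=="jar" else (76,84)
    T=P[(P[:,2]>z0[0])&(P[:,2]<z0[1])];print(cv2.minAreaRect(T[:,:2].astype(np.float32)),len(T),cv2.minEnclosingCircle(T[:,:2].astype(np.float32)),np.median(T[:,2]))
    np.save(t+".npy",P)
cv2.imwrite("pics/c.png",p["img"])
```

```text
[555.66739069 122.8023742  226.46934334] [3.14107797e+00 8.42886122e-04 2.90907918e-01]
jar 0.94 [259.2, 148.5] 672 [[546.  86.  -0.]
 [575. 128.  47.]
 [591. 155.  60.]]
((555.08837890625, 120.48008728027344), (55.75767517089844, 56.04521179199219), 50.7951545715332) 477 ((556.3577880859375, 120.12030029296875), 36.623443603515625) 48.06643060142255
cap 0.92 [253.0, 176.2] 2410 [[532.  97.  64.]
 [557. 121.  78.]
 [581. 145.  80.]]
((555.2649536132812, 120.33740997314453), (52.62840270996094, 52.63738250732422), 62.72740173339844) 2272 ((554.9663696289062, 120.15473937988281), 26.801128387451172) 78.53789892743339
```

View pics/c.png

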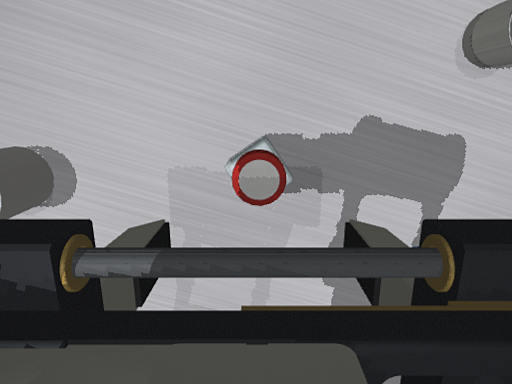

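The view shows the capped jar upright: cap at (258,178) px, a body corner at (266,137). The jar and cap fits agree at (555.1, 120.4), yaw 50.8°. I turn and go down to grip the body at TCP z of about 18.

>>> apply_moves(motion="-0.001 0.002 0.02 -8.5;0 0 0.03 -8.5;0 0 0.03 -8.5;0 0 0.02 -8.6;0 0 0 0;0 0 0 0")

```text
time: 3.7
tool_pos: [556.2, 120.8, 127.8]
tcp_rot: [3.14, -0.001, 0.882]
contact_force: [0.9, -0.0, 0.5]
grip_width: 91.6
finger_force: 0.0
```

Run:
```python
from h import *
o=bot.get_obs();p=bot.capture("wrist");print(o["tool_pos"],np.degrees(o["tcp_rot"]))
for t in ["jar","cap"]:
  for d in bot.cut_out(p,t)[:1]:
    P=pts(p,d["pixels"],wT(p,o));print(t,d["p"],d["point"],len(P),np.round(np.percentile(P,[2,50,98],axis=0)))
    z0=(40,56) if t=="jar" else (76,84)
    T=P[(P[:,2]>z0[0])&(P[:,2]<z0[1])]
    if len(T)>20:print(cv2.minAreaRect(T[:,:2].astype(np.float32)),len(T),cv2.minEnclosingCircle(T[:,:2].astype(np.float32)),np.median(T[:,2]))
cv2.imwrite("pics/d.png",p["img"])
```

```text
[556.17171936 120.81545389 127.77024218] [ 1.79928665e+02 -5.94343249e-02  5.05465505e+01]
jar 0.88 [256.8, 166.1] 1229 [[543. 114.   9.]
 [571. 142.  47.]
 [590. 156.  50.]]
((566.24658203125, 134.45211791992188), (20.549144744873047, 55.87782669067383), 51.691009521484375) 848 ((564.7532348632812, 132.8059539794922), 28.729116439819336) 48.04854054680533
cap 0.59 [252.7, 205.9] 5088 [[531.  96.  57.]
 [557. 123.  78.]
 [580. 146.  80.]]
((554.8861694335938, 120.36860656738281), (53.08331298828125, 52.78123474121094), 4.7331156730651855) 4625 ((554.6971435546875, 120.21907043457031), 27.144500732421875) 78.5838142638126
```

View pics/d.png

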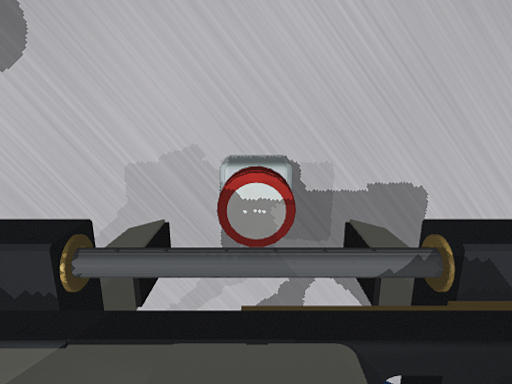

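The jar sits square between the fingers (back edge at rows 155-165, columns 221-292), within about 1 mm and 1°. I go down with a small correction, then close.

>>> apply_moves(motion="-0.001 -0.001 0.03 -0.5;0 0 0.03 0;0 0 0.03 0;0 0 0.015 0;0 0 0.005 0;0 0 0 0;0 0 0 0")

```text
time: 4.72
tool_pos: [554.9, 121.3, 17.7]
tcp_rot: [3.14, -0.001, 0.895]
contact_force: [0.4, 0.8, 0.1]
grip_width: 91.8
finger_force: 0.0
```

>>> apply_moves(motion="0 0 0 0;0 0 0 0;0 0 0 0;0 0 0 0;0 0 0 0;0 0 0 0", fingers=-1)

```text
time: 5.48
tool_pos: [554.3, 121.2, 16.7]
tcp_rot: [3.141, -0.0, 0.895]
contact_force: [0.9, -0.6, -0.5]
grip_width: 55.8
finger_force: 30.0
```

Gripped at 55.8 mm width and 30 N, which matches the jar. Next I lift and carry it over.

>>> apply_moves(motion="0 0 -0.01 0;0 0 -0.02 0;0 0 -0.03 0;0 0 -0.03 0;0 0 -0.01 0;-0.01 0.004 0 0;-0.02 0.009 0 0;-0.03 0.013 0 0")

```text
time: 6.48
tool_pos: [535.5, 57.4, 115.0]
tcp_rot: [-3.139, 0.002, 0.896]
contact_force: [0.2, 0.4, -2.3]
grip_width: 55.8
finger_force: 30.0
```

>>> apply_moves(motion="-0.035 0.015 0 4;-0.04 0.014 0 5;-0.04 0.012 0 5;-0.04 0.01 0 5;-0.03 0.005 0 5;-0.015 0.003 0 5.6;0 0 0 0;0 0 0 0")

```text
time: 7.48
tool_pos: [427.8, -115.0, 116.2]
tcp_rot: [-3.141, 0.0, 0.38]
contact_force: [0.9, 0.3, -1.7]
grip_width: 55.8
finger_force: 30.0
```

```bash
cat > m.py <<'E'
from h import *
import sys
o=bot.get_obs();p=bot.capture("wrist");r=o["tcp_rot"];print(o["time"],o["tool_pos"],np.degrees(r),o["grip_width"])
z0=float(sys.argv[2])
Rt=R.from_euler('xyz',r).as_matrix()
for t in ["jar","cap","holder"]:
  for d in bot.cut_out(p,t)[:1]:
    P=pts(p,d["pixels"],wT(p,o));print(t,round(d["p"],2),np.round(d["point"]),len(P),np.round(np.percentile(P,[2,50,98],axis=0)).tolist())
    h={"jar":z0+48,"cap":z0+79,"holder":20}[t]
    T=P[abs(P[:,2]-h)<4]
    if len(T)>20:
      q=cv2.minAreaRect(T[:,:2].astype(np.float32));c=np.r_[q[0],h];print("  ",np.round(q[0],1),np.round(q[1],1),q[2],np.median(T[:,2]),"rel tool",np.round(Rt.T@(c-o["tool_pos"]),1))
cv2.imwrite(sys.argv[1],p["img"])
E
python3 m.py pics/e.png 99
```

```text
7.475 [ 427.80561948 -114.98035696  116.21998053] [-1.79965644e+02  2.50217076e-02  2.17530990e+01] 55.757848548625
jar 0.66 [258. 204.] 5132 [[431.0, -134.0, 106.0], [452.0, -105.0, 145.0], [462.0, -82.0, 150.0]]
   [ 444.4 -108.7] [20.2 56.2] 22.119550704956055 147.7277902004712 rel tool [ 17.7   0.3 -30.8]
cap 0.82 [254. 281.] 6992 [[423.0, -135.0, 157.0], [440.0, -109.0, 178.0], [454.0, -91.0, 179.0]]
   [ 440.3 -110.3] [26.1 53.3] 21.68482208251953 178.10376700353032 rel tool [ 13.3   0.2 -61.8]
holder 0.76 [336. 145.] 15294 [[439.0, -214.0, 4.0], [485.0, -164.0, 19.0], [534.0, -102.0, 21.0]]
   [ 476.7 -158.8] [104.3 104.3] 21.784793853759766 19.320897210368315 rel tool [29.2 58.9 96.2]
```

View pics/e.png

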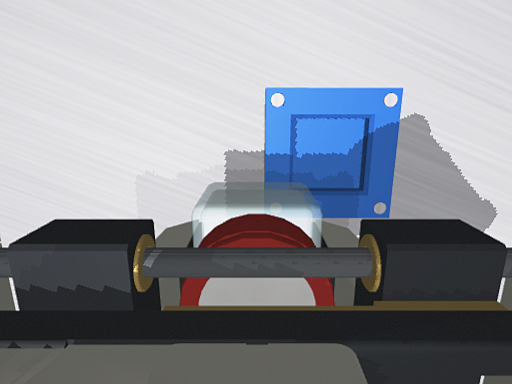

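The jar hangs square in the grip. The pocket centre at (330,153) px is (29.4, 58.6) mm away in tool axes and the yaws agree, so I go over it and down to just above it.

>>> apply_moves(motion="0.0104 0.0206 0 0;0.012 0.024 0 0;0.007 0.014 0 0;0 0 0.02 0;0 0 0.03 0;0 0 0.018 0;0 0 0 0;0 0 0 0")

```text
time: 8.68
tool_pos: [477.4, -158.8, 49.3]
tcp_rot: [3.141, -0.001, 0.379]
contact_force: [-0.5, -0.5, -3.1]
grip_width: 55.8
finger_force: 30.0
```

```bash
python3 m.py pics/f.png 30
```

```text
8.675 [ 477.36653083 -158.80630675   49.28356475] [ 1.79954800e+02 -3.50082444e-02  2.16971783e+01] 55.84313539656052
jar 0.58 [256. 203.] 4910 [[482.0, -177.0, 40.0], [501.0, -149.0, 78.0], [511.0, -126.0, 83.0]]
   [ 494.4 -152.5] [19.2 55.6] 20.99300765991211 80.41497378917961 rel tool [ 18.2   0.5 -28.7]
cap 0.71 [252. 283.] 6900 [[472.0, -179.0, 90.0], [489.0, -153.0, 111.0], [504.0, -134.0, 112.0]]
   [ 490.  -154.5] [26.6 53.2] 21.75832176208496 111.0970585133351 rel tool [ 13.4   0.7 -59.7]
holder 0.9 [252. 164.] 11093 [[464.0, -200.0, 4.0], [509.0, -143.0, 19.0], [538.0, -97.0, 21.0]]
   [ 499.2 -149.6] [ 55.5 104.6] 21.732479095458984 19.306307194648568 rel tool [23.7 -0.5 29.3]
```

View pics/f.png

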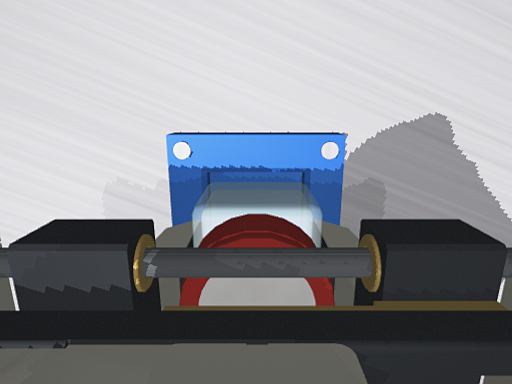

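The jar is above the pocket (pocket edge at rows 170-180), and the offset is under 1 mm. I make a tiny correction and go down gently.

>>> apply_moves(motion="-0.0003 -0.0007 0.006 0;0 0 0.005 0;0 0 0.004 0;0 0 0.003 0;0 0 0.002 0;0 0 0 0")

```text
time: 9.62
tool_pos: [476.2, -158.2, 28.6]
tcp_rot: [-3.141, 0.0, 0.378]
contact_force: [-0.4, 0.5, -2.4]
grip_width: 55.7
finger_force: 30.0
```

>>> apply_moves(motion="0 0 0.002 0;0 0 0.002 0;0 0 0.001 0;0 0 0 0")

```text
time: 10.12
tool_pos: [476.2, -158.2, 23.7]
tcp_rot: [-3.142, 0.0, 0.378]
contact_force: [0.3, 0.3, -2.2]
grip_width: 55.8
finger_force: 30.0
```

>>> apply_moves(motion="0 0 0.0007 0;0 0 0 0")

```text
time: 10.38
tool_pos: [476.2, -158.2, 23.0]
tcp_rot: [3.142, 0.0, 0.378]
contact_force: [0.4, 0.1, -1.5]
grip_width: 56.0
finger_force: 30.0
```

>>> apply_moves(motion="0 0 0.0005 0;0 0 0 0")

```text
time: 10.62
tool_pos: [476.3, -158.3, 22.7]
tcp_rot: [3.141, -0.0, 0.378]
contact_force: [-0.5, 0.1, 0.9]
grip_width: 56.0
finger_force: 30.0
```

The jar rests on the pocket floor. I release it, rise and check.

>>> apply_moves(motion="0 0 0 0;0 0 0 0;0 0 0 0;0 0 -0.01 0;0 0 -0.03 0;0 0 -0.04 0;0 0 -0.035 0;0 0 0 0", fingers=1)

```text
time: 11.62
tool_pos: [477.9, -159.0, 140.7]
tcp_rot: [3.136, -0.004, 0.378]
contact_force: [0.7, -0.5, -1.6]
grip_width: 91.8
finger_force: 0.0
```

```bash
python3 m.py pics/g.png 6
```

```text
11.625 [ 477.89130165 -159.0063156   140.74900078] [179.70800856  -0.25333449  21.66394738] 91.80183264291871
jar 0.83 [253. 165.] 1130 [[479.0, -177.0, 16.0], [500.0, -147.0, 53.0], [510.0, -126.0, 56.0]]
   [ 492.8 -151.6] [20.3 55.4] 22.86220359802246 54.04951463495388 rel tool [16.2 -1.9 86.8]
holder 0.75 [255. 156.] 7454 [[420.0, -216.0, 9.0], [497.0, -147.0, 19.0], [536.0, -100.0, 21.0]]
   [ 476.6 -158.6] [103.8 104.4] 21.743722915649414 19.312106235043558 rel tool [ -1.6  -1.5 120.7]
```

View pics/g.png

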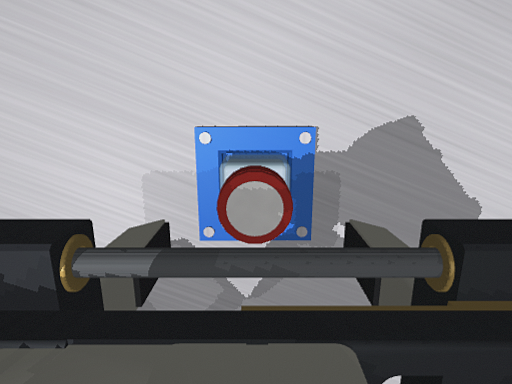

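The jar is seated: its shoulder edge is at z 54.05 = 6+48, square in the pocket, cap at (255,207) px. I measure the cap centre by colour.

Run:
```python
from h import *
o=bot.get_obs();p=bot.capture("wrist");print(o["tool_pos"],np.degrees(o["tcp_rot"]))
P=pts(p,np.ones((384,512),bool),wT(p,o))
c=P[(abs(P[:,2]-84.5)<3)&(np.hypot(P[:,0]-477,P[:,1]+158)<45)]
print(len(c),np.median(c[:,2]),cv2.minEnclosingCircle(c[:,:2].astype(np.float32)),cv2.minAreaRect(c[:,:2].astype(np.float32)))
```

```text
[ 475.56054717 -157.90684849  136.60356061] [-1.79919389e+02  7.82430815e-02  2.16614470e+01]
4534 84.55063295725192 ((475.8692626953125, -158.60899353027344), 27.082490921020508) ((476.0815734863281, -158.604736328125), (53.0035285949707, 53.124107360839844), 24.321510314941406)
```

>>> apply_moves(motion="0 0.0004 0.02 0;0 0 0.03 0;0 0 0.018 0;0 0 0.007 0;0 0 0 0;0 0 0 0")

```text
time: 12.62
tool_pos: [476.8, -158.8, 63.1]
tcp_rot: [3.141, -0.001, 0.378]
contact_force: [0.7, -0.4, 1.4]
grip_width: 91.7
finger_force: 0.0
```

>>> apply_moves(motion="0 0 0 0;0 0 0 0;0 0 0 0;0 0 0 0;0 0 0 0;0 0 0 0", fingers=-1)

```text
time: 13.38
tool_pos: [476.3, -158.5, 62.5]
tcp_rot: [-3.141, 0.0, 0.378]
contact_force: [1.0, 0.1, 0.4]
grip_width: 53.4
finger_force: 30.0
```

The cap is gripped at 53.4 mm and 30 N. Anticlockwise from above is a negative turn about the tool's z, so I turn that way.

>>> apply_moves(motion="0 0 0 -4;0 0 0 -6;0 0 0 -7;0 0 0 -7;0 0 0 -6;0 0 0 0;0 0 0 0")

```text
time: 14.25
tool_pos: [476.7, -158.6, 62.7]
tcp_rot: [3.141, -0.0, 0.9]
contact_force: [0.6, 1.0, 1.2]
grip_width: 53.8
finger_force: 30.0
```

```bash
python3 - <<'E'
from h import *
o=bot.get_obs();print(o["contact_force"],o["moment"],np.degrees(o["tcp_rot"]),o["joint_positions"])
E
python3 m.py pics/h.png 6
```

```text
[0.64718359 1.03341727 1.16429376] [ 0.21010558 -0.32636517 -0.06004953] [ 1.79962130e+02 -9.49874267e-03  5.15524684e+01] [-4.73946500e-01  5.00267582e-01  1.79472879e+00  4.42819448e-05
  8.45915654e-01  1.97060220e-01]
14.25 [ 476.68607581 -158.63534642   62.65769072] [ 1.79962130e+02 -9.49874267e-03  5.15524684e+01] 53.827666948484186
jar 0.94 [263. 187.] 2579 [[467.0, -170.0, 13.0], [497.0, -139.0, 52.0], [511.0, -124.0, 57.0]]
   [ 492.2 -144.4] [29.  62.6] 51.89992904663086 54.42094296647852 rel tool [20.7  3.3  8.7]
cap 0.61 [263. 184.] 2556 [[469.0, -170.0, 15.0], [497.0, -139.0, 53.0], [511.0, -124.0, 57.0]]
holder 0.8 [254. 164.] 10312 [[429.0, -193.0, 5.0], [504.0, -129.0, 19.0], [537.0, -98.0, 21.0]]
   [ 476.6 -158.8] [104.2 104.5] 21.69876480102539 19.333115343014356 rel tool [-0.2 -0.  42.7]
```

View pics/h.png

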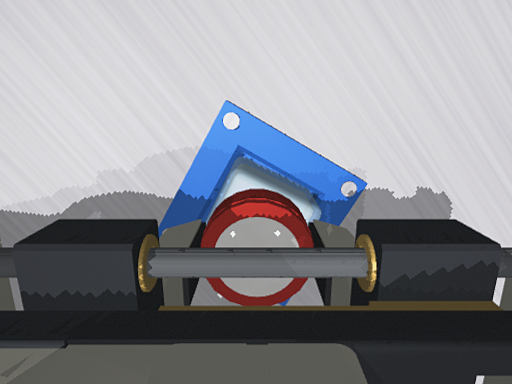

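The jar is still in the pocket (corner at about (238,150) px), with the cap between the fingers. I continue, ending mid-motion to read the torque.

>>> apply_moves(motion="0 0 0 -5;0 0 0 -6;0 0 0 -6")

```text
time: 14.82
tool_pos: [476.7, -158.7, 62.7]
tcp_rot: [3.141, -0.0, 1.201]
contact_force: [1.5, 1.1, 1.6]
grip_width: 53.5
finger_force: 30.0
```

Run:
```python
from h import *
o=bot.get_obs();print(o["contact_force"],o["moment"],np.degrees(o["tcp_rot"]),o["dq"])
```

```text
[1.48142156 1.0532462  1.62513723] [ 0.23097337 -0.45182315 -0.25256098] [ 1.79950088e+02 -6.99552443e-03  6.87894007e+01] [ 3.71458191e-04 -1.08714325e-05 -4.25070694e-04 -4.37010294e-04
  1.10184329e-04 -8.33026460e-01]
```

The torque is about 0.22 N m, so the thread is turning. I go on to 62° in total, then stop.

>>> apply_moves(motion="0 0 0 -6;0 0 0 -5;0 0 0 -4;0 0 0 0;0 0 0 0")

```text
time: 15.45
tool_pos: [476.7, -158.7, 62.7]
tcp_rot: [3.141, 0.0, 1.459]
contact_force: [2.7, 0.8, 2.1]
grip_width: 53.5
finger_force: 30.0
```

>>> apply_moves(motion="0 0 -0.001 0;0 0 -0.002 0;0 0 -0.002 0;0 0 0 0")

```text
time: 15.95
tool_pos: [476.1, -158.6, 67.6]
tcp_rot: [-3.141, 0.0, 1.46]
contact_force: [0.4, -0.4, -0.7]
grip_width: 53.3
finger_force: 30.0
```

Almost no pull, so the cap is free. For 20 mm of air over the mouth the total lift is 37 mm, leaving 32 mm to go.

>>> apply_moves(motion="0 0 -0.004 0;0 0 -0.006 0;0 0 -0.007 0;0 0 -0.007 0;0 0 -0.005 0;0 0 -0.003 0;0 0 0 0;0 0 0 0")

```text
time: 16.95
tool_pos: [476.3, -158.5, 99.3]
tcp_rot: [-3.141, -0.0, 1.46]
contact_force: [-0.4, 0.3, -0.3]
grip_width: 53.4
finger_force: 30.0
```

```bash
python3 m.py pics/i.png 6
python3 - <<'E'
from h import *
ims=[]
for n in ["side","scene"]:
    p=bot.capture(n)
    for t in ["cap","jar"]:
        for d in bot.cut_out(p,t)[:1]:
            P=pts(p,d["pixels"]);print(n,t,round(d["p"],2),d["point"],np.round(np.percentile(P,[3,50,97],axis=0)).tolist())
    c,r=(315,190) if n=="side" else (229,150)
    ims.append(cv2.resize(p["img"][r-50:r+50,c-65:c+65],None,fx=3,fy=3,interpolation=2))
w=cv2.imread("pics/i.png");cv2.imwrite("pics/j.png",np.hstack([cv2.resize(w,(400,300)),cv2.resize(ims[0],(390,300))]))
E
```

```text
16.95 [ 476.25404053 -158.54613412   99.32054221] [-1.79977995e+02 -3.05089137e-03  8.36613839e+01] 53.35005503633335
jar 0.89 [259. 182.] 2867 [[444.0, -165.0, 14.0], [479.0, -138.0, 54.0], [508.0, -124.0, 72.0]]
   [ 475.8 -156.7] [55.8 52.2] 24.470582962036133 54.573558620590916 rel tool [ 1.8 -0.6 45.3]
cap 0.69 [253. 233.] 7234 [[453.0, -182.0, 101.0], [476.0, -147.0, 121.0], [499.0, -132.0, 123.0]]
holder 0.8 [257. 155.] 8193 [[417.0, -181.0, 5.0], [487.0, -131.0, 19.0], [535.0, -98.0, 21.0]]
   [ 476.4 -158.7] [104.3 104.3] 21.7291202545166 19.33139165147162 rel tool [-0.2  0.2 79.3]
side cap 0.47 [322.6, 163.8] [[456.0, -177.0, 105.0], [476.0, -142.0, 121.0], [497.0, -131.0, 124.0]]
side jar 0.61 [323.7, 180.2] [[446.0, -164.0, 19.0], [473.0, -139.0, 53.0], [502.0, -124.0, 79.0]]
scene cap 0.57 [232.2, 148.0] [[460.0, -178.0, 18.0], [495.0, -145.0, 54.0], [511.0, -124.0, 81.0]]
scene jar 0.73 [231.8, 160.4] [[423.0, -201.0, 4.0], [505.0, -136.0, 20.0], [537.0, -97.0, 25.0]]
```

View pics/j.png

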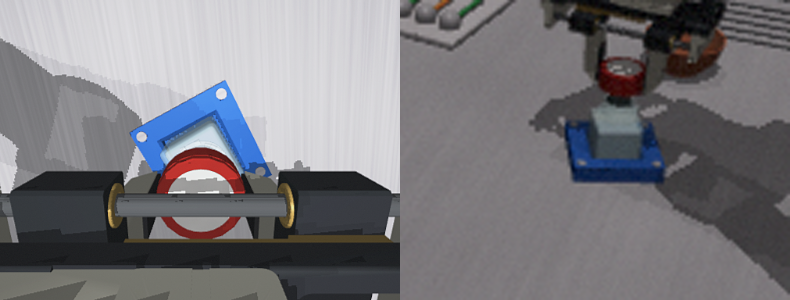

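The cap is held about 2 cm above the jar, and the jar is still seated in the holder (left crop around (200,140); right crop around (615,135)). I check tilt and centring before handing in.

Run:
```python
from h import *
o=bot.get_obs();p=bot.capture("wrist")
P=pts(p,np.ones((384,512),bool),wT(p,o))
c=P[(abs(P[:,2]-122)<3)&(np.hypot(P[:,0]-476,P[:,1]+158)<28)]
A=np.c_[c[:,:2]-c[:,:2].mean(0),np.ones(len(c))];s=np.linalg.lstsq(A,c[:,2],rcond=None)[0]
q=cv2.minEnclosingCircle(c[:,:2].astype(np.float32))
print(len(c),np.degrees(s[:2]),s[2],q)
if np.hypot(*np.degrees(s[:2]))<2.5 and abs(s[2]-121.6)<2: print(bot.close_job())
```

```text
6179 [ 0.12465876 -0.16136458] 121.57348630732466 ((475.9949951171875, -157.91046142578125), 27.95053482055664)
the job is handed in; nothing more can be done
None
```

The job is handed in: the jar is seated in the blue holder, and the cap came free after about 62° anticlockwise. It is still gripped, level within 0.3°, centred to about 1 mm, with about 2 cm of air over the jar.

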